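# Empty the sweets tray and stand it up to dry

### The arm

A 6-joint arm with a two-finger parallel gripper is mounted at the origin on the work surface. World frame = base frame: x ahead of the robot, y to its left, z up, the work surface at z = 0. Lengths are in mm, angles in rad, forces in N, time in s.
With the tool pointing down it reaches from about 300 to 775 mm from the base axis. Payload 14.6 kg.
Tool frame: the origin (TCP) lies on the centre line of the jaws, within the pads' length; the fingertips stand 8 mm ahead of it and the grasp point (between the pads) lies 11 mm behind it; z points along the fingers, y is the direction in which the jaws open and shut (so a half turn about z gives the same grasp; the last joint's range is limited). The gripper opens to 94 mm and grips with 3 to 60 N. Pads are 16 mm wide; open, the fingers measure 119 mm over their backs; the gripper's body (75 mm by 177 mm) begins 78 mm behind the grasp point.
Start: joints at [-1.269, 0.3, 1.521, -0, 1.321, -0.067], TCP at [198.265, -513.011, 213.446] pointing down, gripper open.
Joint ranges: [-3.03, 3.03], [-0.79, 2.21], [0.23, 2.52], [-1.04, 4.18], [0, 3.07], [-2.55, 2.55]. Speed limits (rad/s): [2.22, 2.22, 2.57, 3.14, 3.14, 3.14].

### API

Orientations are given as [roll, pitch, yaw] about the fixed x, y, z axes, in that order (R = Rz(yaw) Ry(pitch) Rx(roll)).
In Python, from cell import read_state, cams, manip gives the robot as it stands.
- The arm moves only by the shell command python3 -m handwheel 'ROWS' [OPENING] [FORCE]. ROWS is JSON, a list of rows, each a list of 4 numbers: the shift along the tool's x, y, z in m, then the turn about the tool's z in degrees. In form: [[dx, dy, dz, turn], ...]. A call has 1 to 5 rows; each row is the pose to reach, as a shift and turn from the pose measured when the call began, along the tool's axes at that moment; what a row does not reach only later rows make up. A row lasts 1/8 s, in which the tool goes at most 62.5 mm and 10.7 degrees, less where a joint would pass 70% of its speed; a pose out of reach is approached as far as the arm can. A call with a gripper value outside its range is refused whole. OPENING is the closure, from 0 (fully open) to 1 (shut), set as the call begins (- or left out, the last holds). The fingers move at their own pace and stop on an object; FORCE is the grip in N (left out, the last holds). Time passes only in rows, so rows that repeat a pose let the fingers close. It gives the time, the measured TCP pose, the force and the opening at its end, in the units of the state.
- read_state(): the state, without advancing time (a new reading comes with each control period).
- cams.camera(name): name is "scene" or "top" or "wrist"; returns the picture (400x640x3 uint8, red, green, blue); there is no depth.
- cams.get_calibration(name): a dict with "vertical_fov" (degrees; the focal length in pixels is half the picture's height over the tangent of half this angle, whatever the lens; pixels are square), "cx", "cy" (the principal point, pixels), "R" (3x3) and "t" (3): a world point X has camera coordinates R X + t. Camera axes: x right, y down, z forward; pixel columns grow to the right and rows downward; lengths in mm; the calibration is good to about 2 mm. A picture is of the moment at which its call begins: read the wrist's pose just before it. get_calibration takes no time and is no camera call; for the wrist camera it gives the pose at the moment of the call.
- manip.sign_off(): hands the job in, once; it reports no verdict.
The state is a dict: "clock": time; "joints": joint angles; "qd": joint speeds; "effort": joint torques, N m; "eef_pos": TCP position; "eef_rot": TCP orientation; "wrist_force": force on the tool from outside, world axes, zero at the start; "moment": the same for the moment, N m; "finger_gap": finger opening in mm.
Only numpy, scipy, OpenCV 4.12 (cv2) and the standard library are available. Lean on these libraries where they do the work, as an engineer would, in place of code of your own. Each camera call takes 0.05 s, during which the arm holds its last target. There are 200 camera calls.

### The job

Tip all four sugar sweets out of the pink tray into the steel bowl. Then stand the empty pink tray upright on its open end, on the free part of the cream drying mat next to the blue tray. Leave the bowl where it is and do not knock over the blue tray or the mug.

Things in the scene. Friction and masses are not known exactly. Their poses are not given: they have to be found in the camera images.
- tray: rigid pink tray, a shallow channel 100 mm long (x), 62 mm wide (y), 24 mm high (z); floor 7 mm thick; side walls and the wall at its -x end 5 mm thick, as high as the tray; the +x end is open. 0.1 kg. Starts lying flat with four sweets in it. Origin: centre of its underside. To stand on its open end its x axis must point down (footprint 62 x 24 mm)
- tray_lip (a point): middle of the pink tray's open end: 50 mm along the tray's +x from its origin and 12 mm above its underside; when the tray stands this point is at the mat's top
- sweet0: hard sugar sweet, pale blue, a domed disc 19 mm in diameter and 13.5 mm high, 12 g; origin: centre of its flat underside
- sweet1: the same, white
- sweet2: the same, pale blue
- sweet3: the same, white
- bowl: loose round steel bowl on the table, 136 mm across the rim, 55 mm high, open at the top, 0.35 kg; origin: centre of its underside
- mat: fixed cream drying mat, a stiff slab 240 mm long (its x) by 150 mm wide (its y) by 4 mm thick; origin: centre of its underside. The blue tray stands near its +x end, the -x half is free
- blue_tray: loose tray like the pink one but blue, already standing on its open end on the mat: 24 mm along its x, 62 mm along its y, 100 mm high; origin: centre of its footprint, z up
- mug: loose dark blue mug with a handle at its +y, 76 mm across, 85 mm high; origin: centre of its underside

How it is judged (in metres and radians):
On the way, in this order (a step that is already met when the one before it is completed fails the run):
1. all four sweets are in the bowl (horizontal distance between each of sweet0, sweet1, sweet2, sweet3 and bowl below 0.06 m and z of sweet0 in the frame of bowl between -0.005 and 0.055 m and z of sweet1 in the frame of bowl between -0.005 and 0.055 m and z of sweet2 in the frame of bowl between -0.005 and 0.055 m and z of sweet3 in the frame of bowl between -0.005 and 0.055 m), for 0.2 s.
2. the pink tray stands on its open end on the mat (angle between tray's own x axis and vertical above 3.0516 rad and z of tray_lip in the frame of mat between 0 and 0.008 m and x of tray_lip in the frame of mat between -0.11 and 0.11 m and y of tray_lip in the frame of mat between -0.065 and 0.065 m), for 0.2 s.
At the end, for the whole second after the job is handed in: All four sweets lie in the bowl; bowl, blue tray and mug stand upright (within 5 to 7 degrees). The pink tray stands still on its open end within 5 degrees of upright, the end within 4 mm of the mat's top, its middle at least 10 mm inside the mat's edges (all of step 1 and all of step 2 and linear speed of tray below 0.02 m/s and angular speed of tray below 0.1 rad/s and angle between each of bowl, mug's own z axis and vertical below 0.12 rad and angle between blue_tray's own z axis and vertical below 0.09 rad); the robot touches nothing.
It fails at once if the bowl is pushed more than 40 mm away or tipped over (distance of bowl from where it was at the start of the episode above 0.04 m or angle between bowl's own z axis and vertical above 0.5 rad).
It fails at once if the blue tray is knocked over (angle between blue_tray's own z axis and vertical above 0.5 rad).
It fails at once if the mug is knocked over (angle between mug's own z axis and vertical above 0.5 rad).
It also fails if it takes over 58 s, if anything falls off the work surface, if the arm or the gripper's body presses on something with over 40 N, if the wrist force passes 120 N, or if a joint passes its speed limit or range.

## Working session

There is one attempt and no reset: what is moved stays moved. The work goes in short steps, Python scripts to look and compute and a shell command to move; the robot and the scene stay as the last step left them, time stands still between calls to the robot, and variables do not carry over. Pictures are saved under pics/ and viewed, about 8 in all and at most 12, crops included, and the job is handed in when it is done.

```bash
ls; mkdir -p pics; python3 - <<'E'
from cell import read_state,cams,manip
import cv2,numpy as np
print(read_state())
for n in ("top","scene","wrist"):
    c=cams.get_calibration(n);print(n,{k:np.round(v,3).tolist() for k,v in c.items()})
    im=cams.camera(n);cv2.imwrite(f"pics/{n}0.png",im[:,:,::-1])
E
```

```text
pics
{'clock': 0.0, 'joints': array([-1.26864309e+00,  3.00511365e-01,  1.52157570e+00, -2.12911661e-05,
        1.32069845e+00, -6.66106332e-02]), 'qd': array([-0.00105061, -0.00115587, -0.00055036, -0.00036669, -0.00072598,
        0.00194933]), 'effort': array([ 1.08856453e-03, -5.31806910e+01, -3.52737987e+01,  7.08793360e-02,
        2.44129321e-02, -8.02641716e-05]), 'eef_pos': array([ 198.16606429, -512.78951701,  212.8665136 ]), 'eef_rot': array([-3.14040106e+00, -5.88219546e-05,  3.68769116e-01]), 'wrist_force': array([ 0.39720536, -0.34536244,  0.30172727]), 'moment': array([0.00334392, 0.05556278, 0.03668483]), 'finger_gap': 94.26987243571122}
top {'vertical_fov': 54.3, 'cx': 317.844, 'cy': 196.12, 'R': [[-0.003, -1.0, 0.0], [-0.992, 0.003, -0.128], [0.128, -0.001, -0.992]], 't': [19.027, 616.202, 689.239]}
scene {'vertical_fov': 49.077, 'cx': 317.115, 'cy': 198.151, 'R': [[-0.54, 0.842, 0.004], [0.64, 0.413, -0.648], [-0.547, -0.348, -0.762]], 't': [301.459, -358.607, 1166.008]}
wrist {'vertical_fov': 59.921, 'cx': 313.024, 'cy': 192.534, 'R': [[0.361, -0.933, -0.0], [-0.902, -0.349, 0.254], [-0.237, -0.091, -0.967]], 't': [-550.111, -23.789, 389.31]}
```

View pics/top0.png

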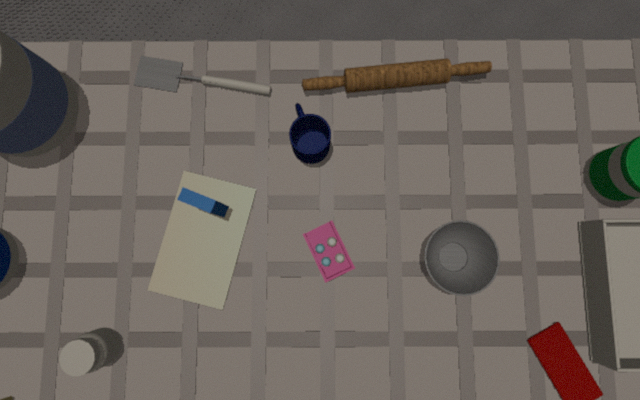

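View pics/scene0.png

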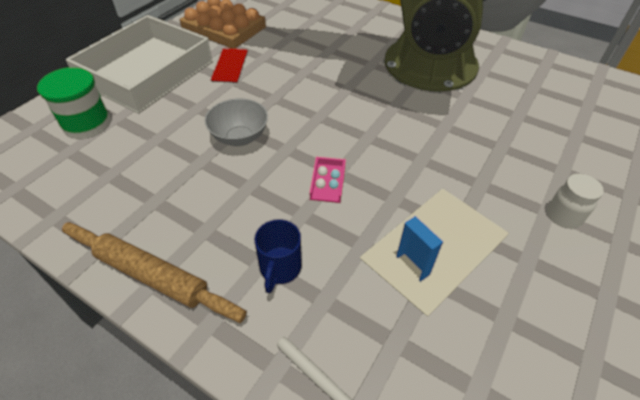

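The top view shows the pink tray at about (328,250), the bowl at (461,258), the mat corners around (183,172)–(150,290), the blue tray at (205,203) and the mug at (310,138). The arm is out of view. Next I'll measure these and zoom in on the tray to find its open end.

```bash
cat > h.py <<'E'
import numpy as np,cv2
from cell import read_state,cams,manip
def cal(n):
    c=cams.get_calibration(n); f=200/np.tan(np.radians(c["vertical_fov"])/2)
    return f,c["cx"],c["cy"],np.array(c["R"]),np.array(c["t"])
def ray(px,z,K):
    """pixels -> world points on plane z"""
    f,cx,cy,R,t=K; px=np.atleast_2d(np.float64(px))
    d=np.c_[(px[:,0]-cx)/f,(px[:,1]-cy)/f,np.ones(len(px))]@R; c=-R.T@t
    return c+d*((z-c[2])/d[:,2])[:,None]
def proj(X,K):
    f,cx,cy,R,t=K; p=np.atleast_2d(X)@R.T+t
    return np.c_[f*p[:,0]/p[:,2]+cx,f*p[:,1]/p[:,2]+cy]
def blob(mask):
    cs,_=cv2.findContours(mask.astype(np.uint8),cv2.RETR_EXTERNAL,cv2.CHAIN_APPROX_NONE)
    return max(cs,key=cv2.contourArea)
def hsv(im): return [x.astype(int) for x in cv2.split(cv2.cvtColor(im,cv2.COLOR_RGB2HSV))]
E
python3 - <<'E'
from h import *
K=cal("top"); im=cv2.imread("pics/top0.png")[:,:,::-1].copy(); h,s,v=hsv(im)
print("cam",-K[3].T@K[4])
def rect(mask,z):
    c=blob(mask)[:,0]; w=ray(c,z,K)[:,:2].astype(np.float32)
    r=cv2.minAreaRect(w); print(np.round(r[0],1),np.round(r[1],1),round(r[2],1)); print(np.round(cv2.boxPoints(r),1).tolist())
print("pink z24");rect((h>155)&(h<176)&(s>110),24)
print("mat z4"); 
m=((h>18)&(h<40)&(s>30)&(v>120)).astype(np.uint8); m=cv2.morphologyEx(m,cv2.MORPH_OPEN,np.ones((5,5)));m=cv2.morphologyEx(m,cv2.MORPH_CLOSE,np.ones((15,15)));rect(m,4)
b=(h>95)&(h<118)&(s>120); b[:160]=0;b[240:]=0;b[:,:150]=0;b[:,270:]=0
print("blue z104");rect(b,104)
d=(h>112)&(h<130)&(s>120);d[:,:280]=0;d[:,350:]=0;d[:90]=0
c=blob(d);print("mug",cv2.boundingRect(c))
# bowl: low saturation dark disc
g=(s<20);sub=cv2.cvtColor(im,cv2.COLOR_RGB2GRAY)[205:310,410:515]
hc=cv2.HoughCircles(cv2.GaussianBlur(sub,(3,3),0),cv2.HOUGH_GRADIENT,1,100,param1=80,param2=15,minRadius=30,maxRadius=42)
x,y,r=hc[0,0];x+=410;y+=205;print("bowl px",x,y,r,ray([[x,y],[x+r,y]],55,K))
a=cv2.resize(im[210:295,290:375],None,fx=4.6,fy=4.6,interpolation=2)
S=cv2.imread("pics/scene0.png")[:,:,::-1]; q=cv2.resize(S[145:215,295:365],(391,391),interpolation=2)
cv2.imwrite("pics/c1.png",np.hstack([a[:391,:391],q])[:,:,::-1])
E
```

```text
cam [522.71009457  17.36566055 762.62069547]
pink z24
[514.9  -2.5] [97.8 59.7] 25.5
[[457.8999938964844, 3.5], [483.6000061035156, -50.400001525878906], [571.9000244140625, -8.399999618530273], [546.2000122070312, 45.5]]
mat z4
[539.8 241.4] [149.6 240.2] 75.7
[[405.0, 198.5], [637.7999877929688, 139.3000030517578], [674.5999755859375, 284.29998779296875], [441.79998779296875, 343.3999938964844]]
blue z104
[597.8 212.6] [84.3 21.3] 68.1
[[572.2000122070312, 177.5], [591.9000244140625, 169.60000610351562], [623.2999877929688, 247.8000030517578], [603.5999755859375, 255.6999969482422]]
mug (290, 104, 40, 59)
bowl px 460.5 258.5 37.0 [[ 500.6482153  -238.43169711   55.        ]
 [ 500.41672751 -304.76366229   55.        ]]
```

View pics/c1.png

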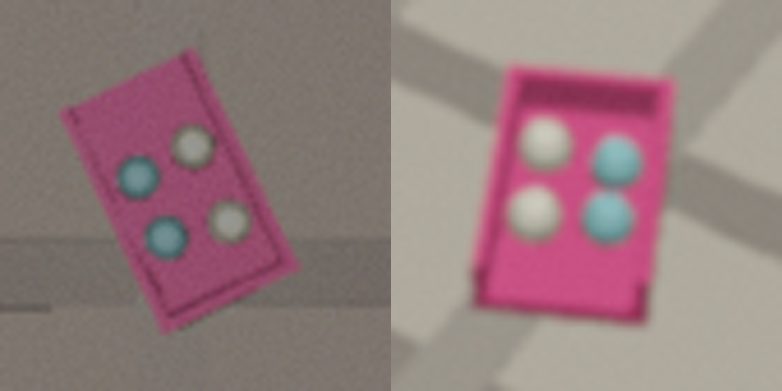

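The crop shows the closed end towards −x (crop bottom, left panel) and the open end towards +x. The tray's x axis is at about 25° and the sweets sit around its middle. My tool can't tilt, so I'll grip firmly near the closed end and carry the tray level. Over the bowl I'll loosen the grip so the tray swings down about the pads.

```bash
cat >> h.py <<'E'
def delta(x,y,z,yawdeg=None):
    """world TCP target -> remaining [dx,dy,dz,turn] in the tool axes, m/deg"""
    from scipy.spatial.transform import Rotation as Ro
    s=read_state(); R=Ro.from_euler("xyz",s["eef_rot"]).as_matrix()
    d=R.T@(np.array([x,y,z])-s["eef_pos"])/1000
    t=0 if yawdeg is None else (np.degrees(s["eef_rot"][2])-yawdeg+180)%360-180
    print("delta",np.round(d,4),"turn",round(t,2),"clk",round(s["clock"],2),"gap",round(s["finger_gap"],1),"F",np.round(s["wrist_force"],1),"yaw",round(np.degrees(s["eef_rot"][2]),1))
E
python3 -m handwheel '[[0.437,-0.359,0.093,-4.1],[0.437,-0.359,0.093,-4.1],[0.437,-0.359,0.093,-4.1],[0.437,-0.359,0.093,-4.1],[0.437,-0.359,0.093,-4.1]]' 0 60
python3 -c "
from h import *
delta(476,-20.9,120,25.2)"
```

```text
clock: 0.78
eef_pos: [350.4, -242.7, 162.5]
eef_rot: [-3.141, -0.0, 0.44]
wrist_force: [1.4, -0.9, 0.2]
finger_gap: 94.0
delta [ 0.2081 -0.1471  0.0426] turn 0.01 clk 0.78 gap 94.0 F [ 1.4 -0.9  0.2] yaw 25.2
```

```bash

python3 -m handwheel '[[0.208,-0.147,0.043,0],[0.208,-0.147,0.043,0],[0.208,-0.147,0.043,0],[0.208,-0.147,0.043,0],[0.208,-0.147,0.043,0]]' 
python3 - <<'E'
from h import *
K=cal("wrist"); im=cams.camera("wrist"); h,s,v=hsv(im)
c=blob((h>155)&(h<176)&(s>110))[:,0]
w=ray(c,24,K)[:,:2].astype(np.float32); r=cv2.minAreaRect(w); print(r, cv2.boxPoints(r).tolist())
for p in cv2.boxPoints(r): cv2.circle(im,tuple(int(q) for q in proj([*p,24],K)[0]),4,(0,255,0),1)
cv2.imwrite("pics/w1.png",im[:,:,::-1])
delta(476,-20.9,16,25.2)
E
```

```text
clock: 1.4
eef_pos: [476.5, -18.3, 118.7]
eef_rot: [-3.14, 0.001, 0.444]
wrist_force: [0.8, -0.5, -1.3]
finger_gap: 93.8
((517.162841796875, -2.045757293701172), (98.42053985595703, 61.08061599731445), 25.708526611328125) [[459.57562255859375, 4.124361038208008], [486.07196044921875, -50.9100341796875], [574.7500610351562, -8.215875625610352], [548.2537231445312, 46.818519592285156]]
delta [-0.0011  0.0016  0.1029] turn 0.18 clk 1.45 gap 94.0 F [-0.6 -0.3 -0.5] yaw 25.4
```

View pics/w1.png

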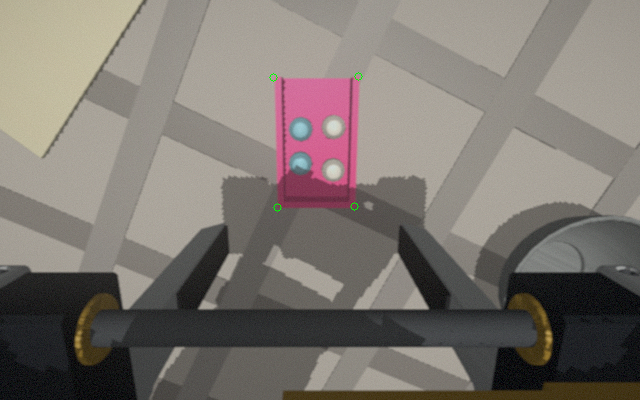

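The wrist view shows the tray at (316,142) with its closed end at row 207, nearest the fingers, centred between the jaws and aligned with them. I'll go down, close firmly and lift.

```bash

python3 -m handwheel '[[0,0.002,0.05,-0.2],[0,0.002,0.085,-0.2],[0,0.002,0.103,-0.2],[0,0.002,0.103,-0.2]]' 0 60
python3 -m handwheel '[[0,0,0,0],[0,0,0,0],[0,0,0,0],[0,0,0,0],[0,0,0,0]]' 0.5 60
python3 -c "
from h import *
delta(477.7,-20.8,16,25.6)"
```

```text
clock: 1.95
eef_pos: [476.2, -21.8, 15.2]
eef_rot: [-3.139, 0.003, 0.445]
wrist_force: [0.0, -0.4, 0.7]
finger_gap: 94.0
clock: 2.58
eef_pos: [476.3, -21.8, 15.6]
eef_rot: [-3.139, 0.002, 0.445]
wrist_force: [-1.9, -1.7, 6.1]
finger_gap: 61.5
delta [ 0.0017 -0.0004 -0.0004] turn -0.09 clk 2.58 gap 61.5 F [-1.9 -1.7  6.1] yaw 25.5
```

```bash

python3 -m handwheel '[[0,0,-0.003,0],[0,0,-0.008,0],[0,0,-0.016,0],[0,0,-0.024,0],[0,0,-0.03,0]]' 1 60
python3 - <<'E'
from h import *
im=cams.camera("wrist");im2=cams.camera("scene")
cv2.imwrite("pics/w2.png",np.hstack([cv2.resize(im,(400,250)),cv2.resize(im2[120:245,250:450],(400,250))])[:,:,::-1])
delta(453,-261,154,25.2)
E
```

```text
clock: 3.2
eef_pos: [476.6, -21.9, 46.3]
eef_rot: [-3.14, 0.002, 0.445]
wrist_force: [-0.6, 0.9, -1.9]
finger_gap: 61.4
delta [-0.1246  0.2054 -0.1078] turn 0.31 clk 3.3 gap 61.2 F [ 0.2  0.3 -2.4] yaw 25.5
```

View pics/w2.png

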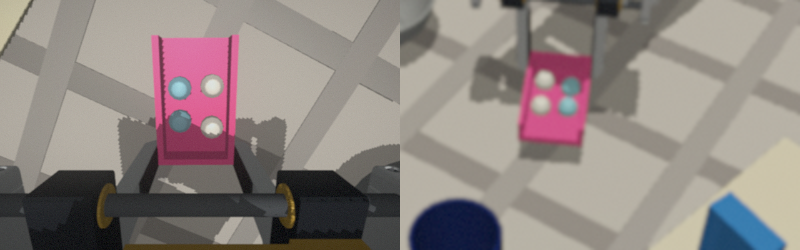

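The tray is level and held, with all four sweets inside. I'll carry it gently to the bowl.

```bash

python3 -m handwheel '[[-0.003,0.005,-0.012,0],[-0.01,0.016,-0.03,0],[-0.021,0.034,-0.055,0],[-0.035,0.056,-0.08,0],[-0.051,0.081,-0.1,0]]' 1 60
python3 -c "
from h import *
delta(453,-261,160,25.5)"
```

```text
clock: 3.92
eef_pos: [465.7, -118.1, 148.0]
eef_rot: [-3.141, 0.0, 0.446]
wrist_force: [0.5, 0.4, -1.2]
finger_gap: 61.2
delta [-0.073   0.1235 -0.0121] turn 0.03 clk 3.92 gap 61.2 F [ 0.5  0.4 -1.2] yaw 25.5
```

```bash

python3 -m handwheel '[[-0.016,0.026,-0.004,0],[-0.034,0.056,-0.008,0],[-0.051,0.085,-0.012,0],[-0.064,0.107,-0.012,0],[-0.073,0.123,-0.012,0]]' 1 60
python3 -m handwheel '[[0,0,0,0],[0,0,0,0]]' 1 60
python3 - <<'E'
from h import *
delta(453,-261,160,25.5)
im=cams.camera("wrist");im2=cams.camera("top")
cv2.imwrite("pics/w3.png",np.hstack([cv2.resize(im,(400,250)),cv2.resize(im2[175:300,400:600],(400,250))])[:,:,::-1])
E
```

```text
clock: 4.55
eef_pos: [452.5, -261.8, 160.4]
eef_rot: [-3.141, 0.0, 0.445]
wrist_force: [-0.4, 0.3, -0.8]
finger_gap: 61.6
clock: 4.8
eef_pos: [452.5, -261.3, 160.4]
eef_rot: [-3.141, 0.0, 0.445]
wrist_force: [0.7, -0.2, -1.2]
finger_gap: 61.7
delta [ 0.0006 -0.      0.0004] turn -0.0 clk 4.8 gap 61.7 F [ 0.7 -0.2 -1.2] yaw 25.5
```

View pics/w3.png

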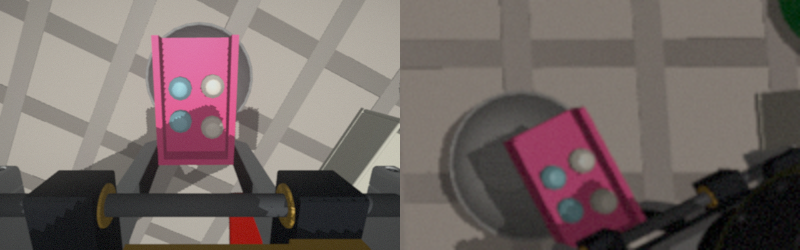

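The tray is over the bowl, still level and with all four sweets in it. Now I'll relax the grip in steps and watch for the tray to tilt.

```bash
cat > tilt.py <<'E'
from h import *
import sys
im=cams.camera("wrist"); h,s,v=hsv(im)
c=blob((h>155)&(h<176)&(s>110)); print("pink bbox",cv2.boundingRect(c))
if len(sys.argv)>1: cv2.imwrite(sys.argv[1],im[:,:,::-1])
E
python3 tilt.py
python3 -m handwheel '[[0,0,0,0],[0,0,0,0]]' 1 10|tail -2; python3 tilt.py
python3 -m handwheel '[[0,0,0,0],[0,0,0,0]]' 1 6|tail -2; python3 tilt.py
```

```text
pink bbox (243, 56, 139, 209)
wrist_force: [0.1, -0.9, -2.5]
finger_gap: 61.6
pink bbox (243, 56, 139, 208)
wrist_force: [0.0, -0.2, -1.8]
finger_gap: 62.0
pink bbox (251, 80, 125, 179)
```

```bash

for i in 1 2 3; do python3 -m handwheel '[[0,0,0,0],[0,0,0,0]]' 1 5|tail -2; python3 tilt.py pics/t$i.png; done
```

```text
wrist_force: [0.2, -0.4, -1.3]
finger_gap: 62.0
pink bbox (251, 95, 125, 169)
wrist_force: [0.1, 0.5, -2.9]
finger_gap: 61.8
pink bbox (251, 98, 125, 167)
wrist_force: [-0.5, -0.3, -1.6]
finger_gap: 62.3
pink bbox (251, 100, 125, 166)
```

View pics/t3.png

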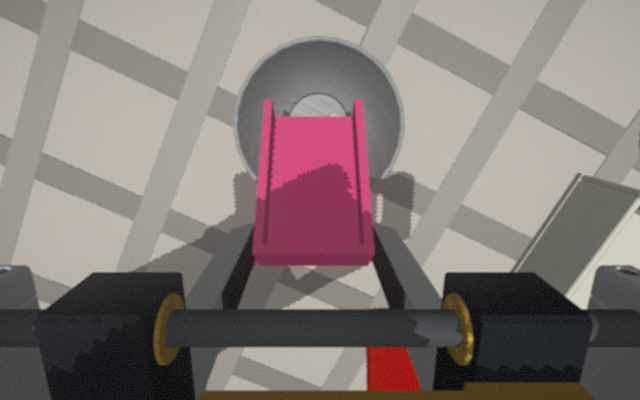

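The tray has tilted about 40° (open end at row ~115) and it is empty. I'll grip firmly again, lift clear and check the bowl.

```bash

python3 -m handwheel '[[0,0,0,0],[-0.01,0,-0.02,0],[-0.03,0,-0.04,0],[-0.06,0,-0.06,0],[-0.08,0,-0.07,0]]' 1 30
python3 - <<'E'
from h import *
im2=cams.camera("top");im=cams.camera("scene")
cv2.imwrite("pics/b1.png",np.hstack([cv2.resize(im2[205:310,400:520],(400,350),interpolation=2),cv2.resize(im[60:165,180:300],(400,350),interpolation=2)])[:,:,::-1])
delta(486.5,254.9,240,-14.3)
E
```

```text
clock: 7.08
eef_pos: [379.8, -296.0, 231.6]
eef_rot: [3.141, -0.0, 0.446]
wrist_force: [-0.6, 1.1, -2.3]
finger_gap: 61.7
delta [ 0.3333 -0.4518 -0.0089] turn 39.76 clk 7.17 gap 61.3 F [ 0.1  1.  -1.7] yaw 25.5
```

View pics/b1.png

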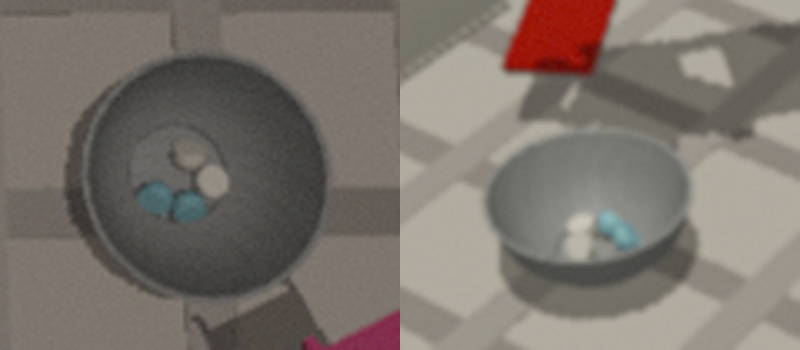

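All four sweets are in the bowl. Next I'll carry the tray to the free half of the mat.

```bash

python3 -m handwheel '[[0.02,-0.028,-0.001,3],[0.05,-0.068,-0.002,8],[0.083,-0.113,-0.003,14],[0.116,-0.158,-0.004,21],[0.15,-0.203,-0.005,28]]' 1 30
python3 -c "
from h import *
delta(486.5,254.9,240,-14.3)"
```

```text
clock: 7.8
eef_pos: [428.3, -46.3, 236.2]
eef_rot: [3.141, -0.001, -0.048]
wrist_force: [0.9, -0.7, -0.8]
finger_gap: 61.6
delta [ 0.0436 -0.3036 -0.0041] turn 11.53 clk 7.8 gap 61.6 F [ 0.9 -0.7 -0.8] yaw -2.8
```

```bash

python3 -m handwheel '[[0.0,-0.055,0,5],[-0.003,-0.115,0,10],[-0.005,-0.175,0.01,11.5],[-0.008,-0.235,0.02,11.5],[-0.01,-0.28,0.03,11.5]]' 1 30
python3 - <<'E'
from h import *
delta(433.1,268.5,160,-14.3)
from scipy.spatial.transform import Rotation as Ro
K=cal("wrist"); s=read_state(); im=cams.camera("wrist"); h,sa,v=hsv(im)
m=(h>155)&(h<176)&(sa>110); c=blob(m)[:,0]
y0=c[:,1].min(); cols=c[c[:,1]<y0+4][:,0]; print(y0,cols.min(),cols.max(),cv2.boundingRect(c))
f,cx,cy,R,t=K; w=cols.max()-cols.min()+1; Z=f*62/w; u=(cols.max()+cols.min())/2
P=R.T@(np.array([(u-cx)/f*Z,(y0-cy)/f*Z,Z])-t)
T=Ro.from_euler("xyz",s["eef_rot"]).as_matrix().T@(P-s["eef_pos"])
print("open-end top corner in tool",T,"tilt",np.degrees(np.arctan2(T[2],T[0]))+4.9,"r",np.hypot(T[0],T[2]))
cv2.imwrite("pics/w5.png",im[:,:,::-1])
E
```

```text
clock: 8.43
eef_pos: [431.2, 236.8, 205.0]
eef_rot: [3.141, -0.001, -0.248]
wrist_force: [0.2, -0.9, -0.7]
finger_gap: 61.5
delta [-0.0059 -0.0312  0.0449] turn 0.11 clk 8.43 gap 61.5 F [ 0.2 -0.9 -0.7] yaw -14.2
100 265 361 (252, 100, 125, 165)
open-end top corner in tool [76.68434686 -1.08828435 59.91635643] tilt 42.90184579657035 r 97.31628240722212
```

Tilt is about 43°. I'll move to the spot and lower the grip to its minimum so the tray swings further.

```bash

python3 -m handwheel '[[-0.002,-0.012,0.015,0],[-0.006,-0.031,0.035,0],[-0.006,-0.031,0.045,0],[-0.006,-0.031,0.045,0]]' 1 30|head -2
python3 -m handwheel '[[0,0,0,0],[0,0,0,0],[0,0,0,0]]' 1 3; python3 tilt.py
python3 -m handwheel '[[0,0,-0.02,0],[0,0,-0.02,0],[0,0,-0.02,0]]' 1 3; python3 tilt.py pics/w6.png
```

```text
clock: 8.98
eef_pos: [432.0, 270.8, 157.6]
clock: 9.35
eef_pos: [432.2, 270.7, 158.0]
eef_rot: [3.14, 0.002, -0.247]
wrist_force: [1.0, -0.4, -0.8]
finger_gap: 61.9
pink bbox (252, 103, 124, 163)
clock: 9.78
eef_pos: [432.0, 270.7, 177.4]
eef_rot: [3.14, 0.002, -0.247]
wrist_force: [-0.7, -0.0, -1.7]
finger_gap: 61.9
pink bbox (251, 118, 125, 152)
```

View pics/w6.png

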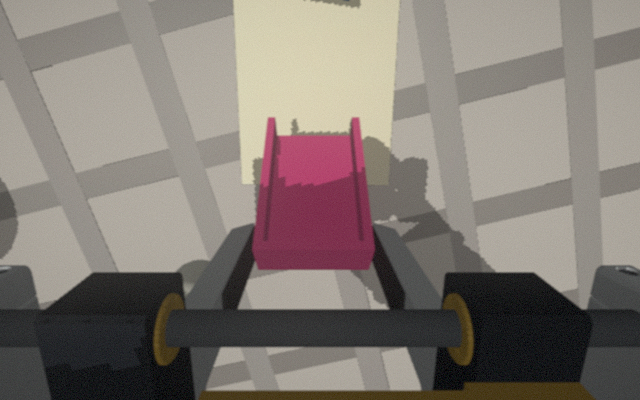

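The tray tilted further with the upward jerk and is still held. I'll repeat a few jerks.

```bash

for i in 1 2 3; do
python3 -m handwheel '[[0,0,-0.04,0],[0,0,-0.04,0],[0,0,-0.025,0],[0,0,-0.01,0],[0,0,0,0]]' 1 3 | grep -E 'gap|pos'; python3 tilt.py pics/w7.png; done
```

```text
eef_pos: [431.3, 270.3, 174.9]
finger_gap: 62.0
pink bbox (252, 132, 124, 140)
eef_pos: [430.5, 269.8, 172.0]
finger_gap: 62.3
pink bbox (252, 136, 125, 137)
eef_pos: [429.6, 269.4, 169.0]
finger_gap: 61.8
pink bbox (251, 139, 125, 135)
```

```bash
cat > tilt.py <<'E'
from h import *
import sys
from scipy.spatial.transform import Rotation as Ro
K=cal("wrist"); s=read_state(); im=cams.camera("wrist"); h,sa,v=hsv(im)
c=blob((h>155)&(h<176)&(sa>110))[:,0]
y0=c[:,1].min(); cols=c[c[:,1]<y0+4][:,0]
f,cx,cy,R,t=K; w=cols.max()-cols.min()+1; u=(cols.max()+cols.min())/2
# ray through the open end's forward corner line, met with the circle (r 93.4) about the pivot (TCP)
d=R.T@np.array([(u-cx)/f,(y0-cy)/f,1]); A=Ro.from_euler("xyz",s["eef_rot"]).as_matrix()
D=A.T@d; C=A.T@(-R.T@t-s["eef_pos"]); D,C=D[[0,2]],C[[0,2]]
k=np.roots([D@D,2*C@D,C@C-93.4**2]); T=C+np.real(k.max())*D
print("bbox",cv2.boundingRect(c),"width-depth",round(f*62/w),"ray-circle tilt",np.round(np.degrees(np.arctan2(T[1],T[0]))+4.9,1),k, "corner tool x,z",T.round(1))
if len(sys.argv)>1: cv2.imwrite(sys.argv[1],im[:,:,::-1])
E
for i in 1 2 ; do
python3 -m handwheel '[[0,0,-0.06,0],[0,0,-0.06,0],[0,0,-0.03,0],[0,0,-0.01,0],[0,0,0.005,0]]' 1 3 | grep -E 'gap|pos'; python3 tilt.py pics/w8.png; done
```

```text
eef_pos: [428.9, 269.0, 161.6]
finger_gap: 62.0
bbox (252, 144, 124, 130) width-depth 256 ray-circle tilt 65.3 [250.10100916 101.03080851] corner tool x,z [46.2 81.2]
eef_pos: [428.1, 268.5, 153.8]
finger_gap: 62.0
bbox (252, 146, 124, 128) width-depth 259 ray-circle tilt 66.4 [251.3528017  100.73024538] corner tool x,z [44.6 82.1]
```

View pics/w8.png

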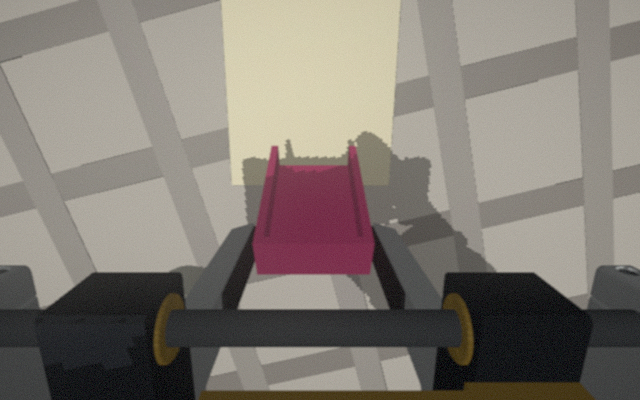

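Tilt is about 66°, and the rear lower corner lies ~23 mm ahead of the pads. I'll move over the mat, lower until the corner touches, then drag forward so the tray stands up.

```bash

python3 -m handwheel '[[0.01,0,0.005,0],[0.03,0,0.015,0],[0.042,0,0.03,0],[0.045,0,0.038,0],[0.045,0,0.038,0]]' 1 4 | grep -E 'clock|gap|pos'; python3 tilt.py
python3 -c "
from h import *
delta(471,257.6,95.5,-14.3)"
```

```text
clock: 13.82
eef_pos: [470.1, 256.7, 112.9]
finger_gap: 62.2
bbox (252, 147, 124, 128) width-depth 256 ray-circle tilt 66.9 [251.96033271 100.58336569] corner tool x,z [43.8 82.5]
delta [ 0.0009 -0.0011  0.018 ] turn 0.15 clk 13.88 gap 62.2 F [ 0.8  0.1 -0.7] yaw -14.2
```

```bash

python3 -m handwheel '[[0,0,0.008,0],[0,0,0.014,0],[0,0,0.017,0],[0,0,0.019,0]]' 1 4 | grep -E 'clock|force|gap|pos'; python3 tilt.py
python3 -m handwheel '[[0.003,0,0.0,0],[0.007,0,0,0],[0.011,0,0,0],[0.015,0,0,0],[0.015,0,0,0]]' 1 4 | grep -E 'clock|force|gap|pos'; python3 tilt.py
```

```text
clock: 14.38
eef_pos: [470.0, 256.8, 94.9]
wrist_force: [-1.9, -2.1, 6.8]
finger_gap: 61.9
bbox (251, 149, 126, 132) width-depth 253 ray-circle tilt 68.0 [253.1330285  100.23404725] corner tool x,z [42.3 83.3]
clock: 15.05
eef_pos: [484.9, 253.0, 94.7]
wrist_force: [-0.4, -1.6, 5.0]
finger_gap: 62.0
bbox (250, 167, 127, 120) width-depth 262 ray-circle tilt 77.5 [262.4141082   97.64335336] corner tool x,z [27.9 89.1]
```

```bash

python3 -m handwheel '[[0.003,0,-0.001,0],[0.007,0,-0.001,0],[0.010,0,-0.001,0],[0.012,0,-0.001,0],[0.012,0,-0.001,0]]' 1 4 | grep -E 'clock|force|gap|pos'; python3 tilt.py pics/w9.png
python3 -c "
from h import *
im=cams.camera('scene'); cv2.imwrite('pics/s9.png',cv2.resize(im[120:320,340:540],(600,600),interpolation=2)[:,:,::-1])"
```

```text
clock: 15.72
eef_pos: [496.5, 250.0, 95.3]
wrist_force: [-0.3, 0.4, -0.8]
finger_gap: 62.1
bbox (250, 168, 128, 119) width-depth 262 ray-circle tilt 78.1 [262.9053985  97.5714759] corner tool x,z [27.1 89.4]
```

View pics/s9.png

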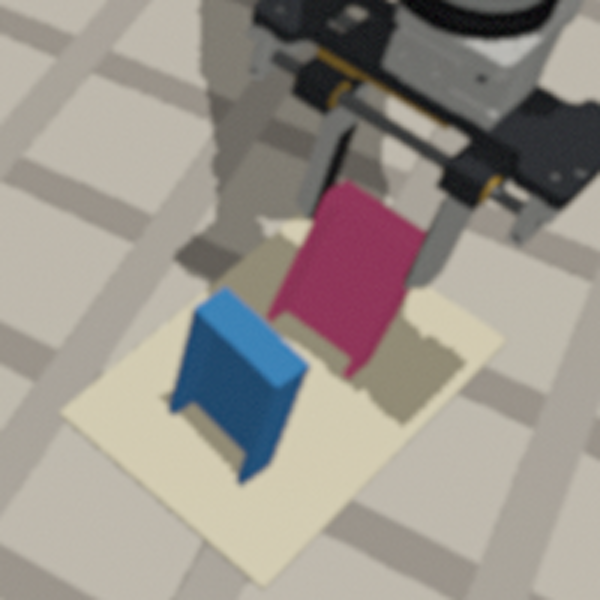

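The rise made the tray lose contact, so it still stands at ~78° with the blue tray untouched. I'll press again and drag on.

```bash

python3 -m handwheel '[[0,0,0.002,0],[0.002,0,0.003,0],[0.005,0,0.003,0],[0.009,0,0.003,0],[0.012,0,0.003,0]]' 1 4 | grep -E 'clock|force|gap|pos'; python3 tilt.py pics/w10.png
```

```text
clock: 16.45
eef_pos: [508.2, 247.1, 92.1]
wrist_force: [0.1, -0.3, 1.5]
finger_gap: 62.0
bbox (249, 183, 129, 108) width-depth 262 ray-circle tilt 85.8 [268.74784815  95.81527553] corner tool x,z [14.7 92.2]
```

```bash

python3 -m handwheel '[[0.001,0,0,0],[0.003,0,0,0],[0.005,0,0,0],[0.005,0,0,0]]' 1 4 | grep -E 'clock|force|gap|pos'; python3 tilt.py pics/w11.png
python3 - <<'E'
from h import *
im=cams.camera('scene'); cv2.imwrite('pics/s11.png',cv2.resize(im[150:270,350:510],(800,600),interpolation=2)[:,:,::-1])
E
```

```text
clock: 17.0
eef_pos: [513.3, 245.7, 91.9]
wrist_force: [0.1, 0.4, -0.8]
finger_gap: 62.0
bbox (250, 187, 129, 104) width-depth 266 ray-circle tilt 87.9 [270.02041876  95.39155937] corner tool x,z [11.4 92.7]
```

View pics/s11.png

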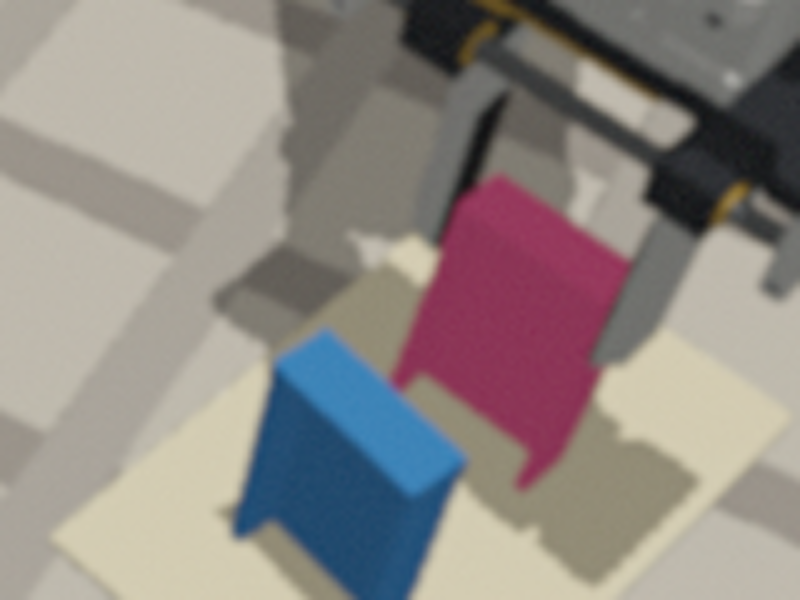

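Both scene views show the pink tray nearly upright, about 65 mm from the undisturbed blue tray. That makes 12 pictures viewed, so I'll use numbers only from here. I'll press down slightly so the end sits flat.

```bash

python3 -m handwheel '[[0,0,0.001,0],[0,0,0.002,0],[0,0,0.003,0],[0,0,0.003,0]]' 1 4 | grep -E 'clock|force|gap|pos'; python3 tilt.py pics/w12.png
python3 -m handwheel '[[0,0,0.001,0],[0,0,0.002,0],[0,0,0.003,0],[0,0,0.003,0]]' 1 4 | grep -E 'clock|force|gap|pos'; python3 tilt.py pics/w13.png
```

```text
clock: 17.6
eef_pos: [513.6, 245.6, 89.6]
wrist_force: [-0.6, -2.5, 5.0]
finger_gap: 61.8
bbox (249, 189, 130, 103) width-depth 259 ray-circle tilt 88.9 [270.66081704  95.22897067] corner tool x,z [ 9.8 92.9]
clock: 18.15
eef_pos: [514.1, 245.4, 87.4]
wrist_force: [0.6, -2.2, 4.6]
finger_gap: 61.9
bbox (248, 190, 132, 104) width-depth 259 ray-circle tilt 89.4 [270.91594122  95.10348479] corner tool x,z [ 9. 93.]
```

The tray is flat against the mat: contact force is ~5 N, limited by grip friction, and the tilt reads ~89°. I'll open gently and check.

```bash

python3 -m handwheel '[[0,0,-0.001,0],[0,0,-0.001,0]]' 1 3 | grep -E 'clock|force|gap'
python3 -m handwheel '[[0,0,0,0],[0,0,0,0],[0,0,0,0]]' 0.31 3 | grep -E 'clock|force|gap|pos'; python3 tilt.py
python3 -m handwheel '[[0,0,0,0],[0,0,0,0],[0,0,0,0],[0,0,0,0]]' 0.1 3 | grep -E 'clock|force|gap|pos'; python3 tilt.py
```

```text
clock: 18.45
wrist_force: [-0.2, 0.1, -1.3]
finger_gap: 61.9
clock: 18.82
eef_pos: [514.0, 245.5, 88.3]
wrist_force: [-0.3, -0.2, -0.5]
finger_gap: 64.9
bbox (251, 189, 131, 98) width-depth 262 ray-circle tilt 88.9 [270.63160388  95.21561294] corner tool x,z [ 9.8 92.9]
clock: 19.38
eef_pos: [514.1, 245.5, 88.3]
wrist_force: [0.5, -0.4, 0.3]
finger_gap: 84.6
bbox (253, 189, 127, 98) width-depth 262 ray-circle tilt 88.9 [270.6067547   95.17312105] corner tool x,z [ 9.8 92.9]
```

It stands on its own. I'll open fully, retreat straight up and verify numerically.

```bash

python3 -m handwheel '[[0,0,0,0],[0,0,-0.01,0],[0,0,-0.04,0],[0,0,-0.09,0],[0,0,-0.15,0]]' 0 | grep -E 'clock|force|gap|pos'
python3 -m handwheel '[[-0.05,0,-0.03,0],[-0.11,0.05,-0.04,0],[-0.16,0.11,-0.04,0],[-0.18,0.17,-0.04,0],[-0.18,0.22,-0.04,0]]' | grep -E 'clock|pos'
python3 -m handwheel '[[0,0,0,0],[0,0,0,0]]' | grep clock
cat > chk.py <<'E'
from h import *
ims={n:cams.camera(n) for n in("top","scene")}
def bl(im,col,box):
    h,s,v=hsv(im); m=((h>155)&(h<177)&(s>100)) if col=="p" else ((h>95)&(h<118)&(s>110))
    M=np.zeros_like(m); x0,y0,x1,y1=box; M[y0:y1,x0:x1]=m[y0:y1,x0:x1]; return blob(M)[:,0]
ex=np.array([.970,-.246,0]);ey=np.array([.246,.970,0]);c0=np.array([539.8,241.4,0])
for col in "pb":
    for n,box in(("top",(140,160,330,320)),("scene",(350,150,520,320))):
        K=cal(n); c=bl(ims[n],col,box); a=cv2.approxPolyDP(cv2.convexHull(c),2.0,True)[:,0]
        print(col,n,a.tolist())
        if n=="top":
            w=ray(c,104,K);r=cv2.minAreaRect(w[:,:2].astype(np.float32));print("  rect z104",np.round(cv2.boxPoints(r),0).tolist())
        # tilt-vs-vertical: image edges compared with projected vertical
        for i in range(len(a)):
            p,q=a[i].astype(float),a[(i+1)%len(a)].astype(float)
            if p[1]<q[1]: p,q=q,p            # p lower in the picture
            if np.hypot(*(p-q))<15: continue
            B=ray(p,4,K)[0]; u=proj([B+[0,0,100]],K)[0]-p; e=q-p
            ang=np.degrees(np.arctan2(u[0]*e[1]-u[1]*e[0],u@e))
            if abs(ang)<15: print("  edge",p,q,"dev from vertical %.1f deg, len ratio %.2f"%(ang,np.hypot(*e)/np.hypot(*u)),"foot on mat",np.round([(B-c0)@ex,(B-c0)@ey],1))
    
im=ims["top"];K=cal("top");h,s,v=hsv(im)
sub=cv2.cvtColor(im,cv2.COLOR_RGB2GRAY)[205:310,410:515]
hc=cv2.HoughCircles(cv2.GaussianBlur(sub,(3,3),0),cv2.HOUGH_GRADIENT,1,100,param1=80,param2=15,minRadius=30,maxRadius=42)[0,0]
print("bowl",hc[0]+410,hc[1]+205)
d=(h>112)&(h<130)&(s>120);d[:,:280]=0;d[:,350:]=0;d[:90]=0;print("mug",cv2.boundingRect(blob(d)))
cv2.imwrite("pics/end.png",np.hstack([im[150:330,130:340],ims["scene"][130:310,340:540]])[:,:,::-1])
E
python3 chk.py
```

```text
clock: 20.05
eef_pos: [515.9, 246.8, 240.0]
wrist_force: [0.2, 0.6, 0.5]
finger_gap: 94.2
clock: 20.68
eef_pos: [293.0, 91.9, 285.9]
clock: 20.92
p top [[163, 254], [167, 243], [186, 244], [215, 252], [212, 262], [200, 264]]
  rect z104 [[488.0, 195.0], [515.0, 188.0], [536.0, 270.0], [508.0, 277.0]]
  edge [186. 244.] [167. 243.] dev from vertical 1.9 deg, len ratio 0.95 foot on mat [-18.4  26.7]
p scene [[446, 187], [476, 206], [461, 240], [455, 246], [429, 226], [439, 193]]
  edge [461. 240.] [476. 206.] dev from vertical -0.0 deg, len ratio 0.97 foot on mat [-42.   23.8]
  edge [429. 226.] [439. 193.] dev from vertical -1.4 deg, len ratio 0.92 foot on mat [-24.9 -35.1]
b top [[182, 189], [226, 206], [224, 215], [209, 212], [178, 199]]
  rect z104 [[572.0, 178.0], [592.0, 169.0], [624.0, 248.0], [603.0, 256.0]]
  edge [226. 206.] [182. 189.] dev from vertical -2.7 deg, len ratio 3.14 foot on mat [ 71.4 -28.3]
  edge [224. 215.] [209. 212.] dev from vertical -7.3 deg, len ratio 1.03 foot on mat [ 53.5 -29.3]
  edge [209. 212.] [178. 199.] dev from vertical 5.1 deg, len ratio 1.97 foot on mat [52.   0.7]
b scene [[414, 217], [441, 241], [429, 273], [421, 279], [397, 255], [405, 224]]
  edge [429. 273.] [441. 241.] dev from vertical -0.4 deg, len ratio 0.94 foot on mat [55.4 26.6]
  edge [397. 255.] [405. 224.] dev from vertical -0.1 deg, len ratio 0.89 foot on mat [ 67.5 -34.3]
bowl 459.5 259.5
mug (290, 104, 40, 59)
```

```bash
python3 -c "
from h import *
s=read_state();print(s['clock'],s['wrist_force'],abs(s['qd']).max());print(manip.sign_off())"
```

```text
21.025 [-0.34034817  1.05674601 -0.32598419] 0.011796948066801092
the job is handed in; nothing more can be done
None
```

I tipped all four sweets into the bowl, stood the empty pink tray on its open end on the mat, and handed the job in at 21.0 s of the 58 s. The hand-in gave no verdict.

**How it went:** I gripped the tray at its closed end with 60 N and carried it level over the bowl. Easing the grip to 5–6 N let it swing down about the pads and tip the sweets out. A few upward jerks at 3 N, then a light drag on the mat, brought it upright, and I released it and backed away.

**Last checks:**
- **Sweets:** the picture after tipping shows all four in the bowl. I didn't look into it again at the end, but the arm never went back to it.
- **Pink tray:** its edges in the scene view are within about 1.5° of vertical. It covers roughly x −42 to −18 mm and y −35 to +27 mm on the mat, well inside the edges and clear of the blue tray.
- **Blue tray, mug and bowl:** the blue tray and the mug are within about 1 mm of where they started. The bowl is within about 1–2 px (about 3 mm).
- **Robot:** it was clear of everything and practically still at hand-in.

**Disagreements:** one drag step lost contact with the mat after I raised the tool 1 mm, so I pressed down again and repeated it. The top-view edge test gave spurious deviations for the blue tray (up to 7°), because it also picked up edges that aren't vertical. The scene view shows the blue tray within 0.4° of vertical.

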